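# Check two hinged tins and reject the stiff one

### The arm

A 6-joint arm with a two-finger parallel gripper is mounted at the origin on a cart in front of the work surface, level with it; the furniture and walls round the work are solid. World frame = base frame: x ahead of the robot, y to its left, z up, the work surface at z = 0. Lengths are in mm, angles in degrees, forces in N, time in s.
With the tool pointing down it reaches from about 300 to 850 mm from the base axis. Payload 4.2 kg.
Tool frame: the origin (TCP) lies at the very end of the fingers, on their centre line; the grasp point (between the pads) lies 19 mm behind it (env.grasp_offset is the distance from the TCP to the grasp point, in mm); z points along the fingers, y is the line along which they close (so a half turn about z gives the same grasp; the last joint's range is limited). The gripper opens to 91 mm and grips with 3 to 60 N. Pads are 32 mm wide; open, the fingers measure 118 mm over their backs; the gripper's body (76 mm by 178 mm) begins 60 mm behind the grasp point.
Start: joints at [75.63, 18.312, 89.639, -0, 72.044, -1.146], TCP at [131.536, 559.769, 213.976] pointing down, gripper open.
Joint ranges: [-177.97, 177.97], [-48.28, 115.42], [12.27, 149.76], [-77.06, 257.06], [2.81, 150.46], [-146.56, 146.56]. Speed limits (degrees/s): [147.25, 147.25, 180, 180, 180, 180].

### API

Orientations are given as [roll, pitch, yaw] about the fixed x, y, z axes, in that order (R = Rz(yaw) Ry(pitch) Rx(roll)).
In Python, from workcell import env, eyes gives the robot as it stands.
- The arm moves only by the tool send_rows, never from a script. Its arguments are lists of equal length, an entry for each row: "grip": the opening, from -1 (shut) to 1 (fully open), so that 0 is half open; "xyz": the shift along the world's x, y, z in m, a list of three; "yaw": the turn about the world's z in degrees. A call has 1 to 8 rows; each row is the pose to reach, as a shift and turn from the pose commanded when the call began; what a row does not reach only later rows make up. A row lasts 1/12 s, in which the tool goes at most 41.7 mm and 7.16 degrees, less where a joint would pass 70% of its speed; a pose out of reach is approached as far as the arm can. A call with a gripper value outside its range is refused whole. The fingers move at their own pace and stop on an object; "grip_force" is the grip in N (left out, the last holds). Time passes only in rows, so rows that repeat a pose let the fingers close. It gives the time, the measured TCP pose, the force, the opening and the grip force at its end, in the units of the state.
- env.state(): the state, without advancing time (a new reading comes with each control period).
- eyes.grab_frame(name): name is "scene" or "top"; returns a dict with "frame" (480x640x3 uint8, red, green, blue), "fx", "fy", "cx", "cy" (pixels), "pose" (4x4, takes a point from camera to world coordinates). Camera axes: x right, y down, z forward; pixel columns grow to the right and rows downward; lengths in mm; the calibration is good to about 2 mm. A picture is of the moment at which its call begins. There is no depth.
- env.job_done(): hands the job in; it is judged then, once.
The state is a dict: "time_s": time; "qpos": joint angles; "qvel": joint speeds; "effort": joint torques, N m; "ee_pos": TCP position; "ee_rot": TCP orientation; "force": force on the tool from outside, world axes, zero at the start; "torque": the same for the moment, N m; "gripper_width": finger opening in mm; "gripper_force": force on a finger pad.
Only numpy, scipy, OpenCV 4.12 (cv2) and the standard library are available. Lean on these libraries where they do the work, as an engineer would, in place of code of your own. Each camera call takes 0.05 s, during which the arm holds its last target. There are 200 camera calls.

### The job

Clear the reject tray by taking out the tin that stands in it and setting it on a free spot of the worktop, then open both tins by their T-handles, swinging each lid past upright and leaving it standing open, to find which hinge is stiff: a free lid drops back to its stop by itself, a stiff one stays where you leave it. Then shut the stiff tin fully and set it upright in the tray, and leave the free one upright on the worktop with its lid open. Keep the tins upright and do not move the other things.

Things in the scene. Friction and masses are not known exactly. Their poses are not given: they have to be found in the camera images.
- tray: Shallow wooden tray fixed to the worktop, 200 mm (its x) x 160 mm (y) outside, walls 6 mm thick and 22 mm high, floor a 1 mm liner (things in it stand at worktop height). Origin: centre of the underside. Turned at most 0.2 rad.
- tin_a: One of two identical steel tins, hinged lid, 100 (own x) x 56 (y) x 46 mm high shut: open-topped body 36 mm high, walls 3 mm, lid 10 mm; about 0.75 kg, loose. Origin: centre of underside, z up. Hinge line along y at the rear top edge (x +50, z 36 mm); T-handle at the front (-x, towards the robot). Flat sides, clear to grip across y. Starts shut, in the tray or on the worktop, yaw within 0.3 rad.
- tin_a_bar (a point): Centre of the T-handle's crossbar on tin_a's lid: round bar 10 mm thick, 30 mm long along the tin's y, rounded ends, on a 10 mm wide neck, 26 mm in front of the lid. 126 mm forward of the hinge line and 5 mm above it (lid's frame): shut, it is at x -76, y 0, z 41 mm of the tin. Gripped at its two ends (along y) it turns between the fingers.
- tin_a_lid (a joint): Lid angle of tin_a, rad: 0 shut, grows as the handle rises, 1.57 upright, 2.2 the stop, leaning back. One tin's hinge is free: the lid, let go, drops shut, or back to the stop if past upright. The other's is stiff: the lid stays where left and needs about 1 N at the bar to move. The tins look the same; only moving the lids tells.
- tin_b: The other of two identical steel tins, hinged lid, 100 (own x) x 56 (y) x 46 mm high shut: open-topped body 36 mm high, walls 3 mm, lid 10 mm; about 0.75 kg, loose. Origin: centre of underside, z up. Hinge line along y at the rear top edge (x +50, z 36 mm); T-handle at the front (-x, towards the robot). Flat sides, clear to grip across y. Starts shut, in the tray or on the worktop, yaw within 0.3 rad.
- tin_b_bar (a point): Centre of the T-handle's crossbar on tin_b's lid: round bar 10 mm thick, 30 mm long along the tin's y, rounded ends, on a 10 mm wide neck, 26 mm in front of the lid. 126 mm forward of the hinge line and 5 mm above it (lid's frame): shut, it is at x -76, y 0, z 41 mm of the tin. Gripped at its two ends (along y) it turns between the fingers.
- tin_b_lid (a joint): Lid angle of tin_b, rad: 0 shut, grows as the handle rises, 1.57 upright, 2.2 the stop, leaning back. One tin's hinge is free: the lid, let go, drops shut, or back to the stop if past upright. The other's is stiff: the lid stays where left and needs about 1 N at the bar to move. The tins look the same; only moving the lids tells.
- masking_tape: Roll of masking tape lying flat, 96 mm across, 25 mm high, loose bystander, to be left alone. Origin: centre of the underside.
- tea_box: Tea carton, 63 x 131 x 66 mm, loose bystander, to be left alone. Origin: centre of the underside.
- child_cup: Small tapered cup, 70 mm across, 92 mm high, loose bystander, to be left alone. Origin: centre of the underside.
- spoons: Bunch of measuring spoons lying flat, 95 x 102 x 12 mm, loose bystander, to be left alone. Origin: centre of the underside.

How it is judged (in metres and radians):
On the way, in this order (a step that is already met when the one before it is completed fails the run):
1. both tins stand upright on the worktop outside the tray, shut and let go (height (world z) of each of tin_a, tin_b below 0.012 m and angle between each of tin_a, tin_b's own z axis and vertical below 0.1 rad and (x of tin_a in the frame of tray above 0.14 m or x of tin_a in the frame of tray below -0.14 m or y of tin_a in the frame of tray above 0.1 m or y of tin_a in the frame of tray below -0.1 m) and value of joint each of tin_a_lid, tin_b_lid below 0.1 rad and linear speed of each of tin_a, tin_b below 0.02 m/s and contact force between the fingers and tin_a below 0.1 N and (x of tin_b in the frame of tray above 0.14 m or x of tin_b in the frame of tray below -0.14 m or y of tin_b in the frame of tray above 0.1 m or y of tin_b in the frame of tray below -0.1 m) and contact force between the fingers and tin_b below 0.1 N), for 0.2 s.
2. both lids stand open past upright at the same time, let go, both tins upright on the worktop (height (world z) of each of tin_a, tin_b below 0.012 m and angle between each of tin_a, tin_b's own z axis and vertical below 0.1 rad and (x of tin_a in the frame of tray above 0.14 m or x of tin_a in the frame of tray below -0.14 m or y of tin_a in the frame of tray above 0.1 m or y of tin_a in the frame of tray below -0.1 m) and value of joint each of tin_a_lid, tin_b_lid above 1.57 rad and contact force between the fingers and tin_a below 0.1 N and (x of tin_b in the frame of tray above 0.14 m or x of tin_b in the frame of tray below -0.14 m or y of tin_b in the frame of tray above 0.1 m or y of tin_b in the frame of tray below -0.1 m) and contact force between the fingers and tin_b below 0.1 N), for 0.2 s.
At the end, for the whole second after the job is handed in: The tin with the stiff hinge stands upright (within 0.1 rad) and flat on the floor of the tray, its lid shut (below 0.08 rad); the tin with the free hinge stands upright (within 0.1 rad) and flat on the worktop outside the tray, its lid open past upright (above 1.57 rad); both released and at rest (height (world z) of each of tin_a, tin_b below 0.012 m and angle between each of tin_a, tin_b's own z axis and vertical below 0.1 rad and (x of tin_a in the frame of tray above 0.14 m or x of tin_a in the frame of tray below -0.14 m or y of tin_a in the frame of tray above 0.1 m or y of tin_a in the frame of tray below -0.1 m) and value of joint tin_a_lid above 1.57 rad and linear speed of each of tin_a, tin_b below 0.02 m/s and x of tin_b in the frame of tray between -0.07 and 0.07 m and y of tin_b in the frame of tray between -0.07 and 0.07 m and value of joint tin_b_lid below 0.08 rad); the robot touches nothing.
It fails at once if a tin is tipped over (more than 0.6 rad) (angle between any of tin_a, tin_b's own z axis and vertical above 0.6 rad).
It fails at once if a bystander is moved more than 30 mm (distance of any of masking_tape, tea_box, child_cup, spoons from where it was at the start of the episode above 0.03 m).
It also fails if it takes over 72 s, if anything falls off the work surface, if the arm or the gripper's body presses on something with over 40 N, if the wrist force passes 120 N, or if a joint passes its speed limit or range.

## Working session

There is one attempt and no reset: what is moved stays moved. The work goes in short steps, Python scripts to look and compute and a tool call to move; the robot and the scene stay as the last step left them, time stands still between calls to the robot, and variables do not carry over. Pictures are saved under pics/ and viewed, at most 10 in all, crops included, and the job is handed in when it is done.

Besides the shell and the picture viewer there is one more tool, called after "Emit:" by a JSON object that holds its "fn" and its "kwargs", one argument or row to a line. send_rows: Moves the arm, as the interface text tells. Its arguments: {"type":"object","properties":{"grip":{"type":"array"},"xyz":{"type":"array"},"yaw":{"type":"array"},"grip_force":{"type":"number"}},"required":["grip","xyz","yaw"]}

```bash
mkdir -p pics
cat > h.py <<'E'
from workcell import env, eyes
import numpy as np, cv2
def snap(cam,fn):
    d=eyes.grab_frame(cam); cv2.imwrite('pics/'+fn,d["frame"][:,:,::-1]); np.savez(''+cam+'.npz',**d); return d
def p2w(d,u,v,z):
    T=np.array(d["pose"]); r=T[:3,:3]@np.array([(u-d["cx"])/d["fx"],(v-d["cy"])/d["fy"],1]); o=T[:3,3]
    return o+r*(z-o[2])/r[2]
def w2p(d,p):
    T=np.array(d["pose"]); c=T[:3,:3].T@(np.array(p,float)-T[:3,3]); return np.array([d["fx"]*c[0]/c[2]+d["cx"],d["fy"]*c[1]/c[2]+d["cy"]])
E
python3 - <<'E'
from h import *
for c in("top","scene"):
    d=snap(c,c+"0.png"); print(c,np.round(np.array(d["pose"]),2).tolist(),d["fx"],d["cx"],d["cy"])
s=env.state(); print(s)
E
```

```text
top [[-0.01, -0.99, 0.15, 402.14], [-1.0, 0.01, -0.0, -159.7], [-0.0, -0.15, -0.99, 1403.67], [0.0, 0.0, 0.0, 1.0]] 562.3749244710658 312.0913947504885 243.6190238809866
scene [[0.74, -0.37, 0.57, -115.61], [-0.67, -0.38, 0.63, -942.8], [-0.01, -0.85, -0.53, 731.62], [0.0, 0.0, 0.0, 1.0]] 531.825128885405 317.8270780136656 227.23824687200894
{'time_s': 0.1, 'qpos': array([ 7.56303751e+01,  1.83502007e+01,  8.96970761e+01, -7.34347059e-04,
        7.20452934e+01, -1.14740791e+00]), 'qvel': array([ 0.04782309, -0.00947964, -0.15679943,  0.00796031, -0.05804582,
        0.02750244]), 'effort': array([ 9.15250675e-04, -4.13331985e+01, -2.32512259e+01,  7.29046552e-02,
        4.22371225e-02, -4.33867342e-05]), 'ee_pos': array([131.42809532, 559.32908477, 213.1979355 ]), 'ee_rot': array([-1.79907434e+02, -1.15561304e-03,  1.66778009e+02]), 'force': array([0.00528318, 0.271172  , 0.85522976]), 'torque': array([-0.01747322, -0.0095307 , -0.00751147]), 'gripper_force': 0.0, 'gripper_width': 90.77709196438451}
```

View pics/top0.png

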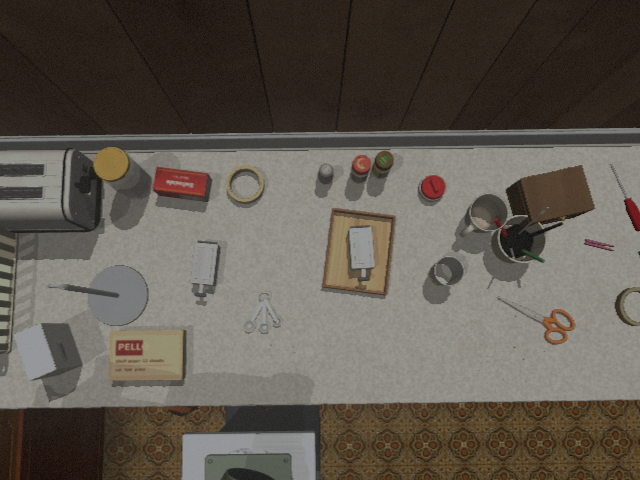

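View pics/scene0.png

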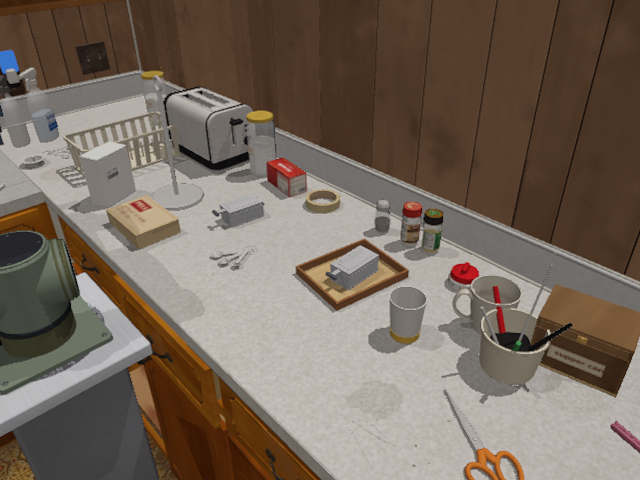

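The top view shows a tin in the tray at about (362,250) px, with its handle at (364,280). The other tin is at (205,268) with its handle at (201,297). I'll zoom in on both.

Run:
```python
from h import *
f=cv2.imread('pics/top0.png')
a=cv2.resize(f[230:310,170:250],None,fx=5,fy=5,interpolation=cv2.INTER_CUBIC)
b=cv2.resize(f[205:305,317:402],None,fx=4.7,fy=4.7,interpolation=cv2.INTER_CUBIC)
h=max(a.shape[0],b.shape[0]); a=cv2.copyMakeBorder(a,0,h-a.shape[0],0,0,0)
cv2.imwrite('pics/crop.png',np.hstack([a,b])); print(a.shape,b.shape)
d=dict(np.load('top.npz'))
for n,p in dict(tape=(244,184),tea=(181,184),cup=(447,270),spoons=(262,315),base=(248,460),lamp=(118,295),box=(147,355),rearleft=(325,175),spice=(361,166),red=(432,188),tissue=(48,352),wall=(320,135),front=(320,402),box_r=(185,332),lamp_r=(147,295),spo_tl=(245,292),spo_r=(281,320)).items(): print(n,np.round(p2w(d,*p,0)).tolist())
print('tray',[np.round(p2w(d,*p,22)[:2]).tolist() for p in((333,210),(395,214),(386,297),(323,292))])
```

```text
(470, 400, 3) (470, 400, 3)
tape [765.0, 11.0, 0.0]
tea [767.0, 172.0, 0.0]
cup [537.0, -499.0, 0.0]
spoons [431.0, -35.0, 0.0]
base [88.0, -2.0, 0.0]
lamp [485.0, 323.0, 0.0]
box [337.0, 247.0, 0.0]
rearleft [786.0, -197.0, 0.0]
spice [809.0, -290.0, 0.0]
red [748.0, -470.0, 0.0]
tissue [348.0, 490.0, 0.0]
wall [893.0, -186.0, 0.0]
front [220.0, -176.0, 0.0]
box_r [392.0, 155.0, 0.0]
lamp_r [484.0, 251.0, 0.0]
spo_tl [489.0, 7.0, 0.0]
spo_r [418.0, -82.0, 0.0]
tray [[689.0, -215.0], [677.0, -370.0], [471.0, -341.0], [485.0, -187.0]]
```

View pics/crop.png

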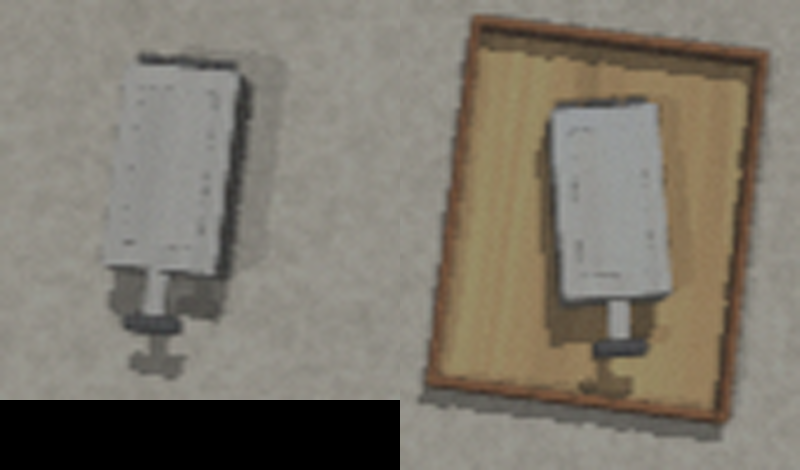

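```bash
cat >> h.py <<'E'
def tin(d,c,bar):
    P=np.array([p2w(d,*p,46)[:2] for p in c]); b=p2w(d,*bar,41)[:2]
    # order rearleft, rearright, frontright, frontleft
    ax=(P[0]+P[1]-P[2]-P[3])/2; ay=(P[0]+P[3]-P[1]-P[2])/2; c=P.mean(0); fx=c-b
    print('c',c.round(1),'L',np.linalg.norm(ax).round(1),'W',np.linalg.norm(ay).round(1),'yaw',np.degrees([np.arctan2(ax[1],ax[0]),np.arctan2(-ay[0],ay[1]),np.arctan2(fx[1],fx[0])]).round(1),'bar',b.round(1),'dist',np.linalg.norm(fx).round(1))
E
python3 - <<'E'
from h import *
d=dict(np.load('top.npz'))
A=lambda L:[(x/5+170-.4,y/5+230-.4) for x,y in L]
B=lambda L:[((x-400)/4.7+317-.4,y/4.7+205-.4) for x,y in L]
tin(d,A([(128,66),(240,70),(218,274),(106,265)]),A([(153,324)])[0])
tin(d,B([(551,107),(657,100),(670,292),(565,298)]),B([(621,348)])[0])
P=np.array([p2w(d,*p,22)[:2] for p in B([(474,17),(768,50),(724,418),(430,381)])]);print(P.round(),P.mean(0))
E
```

```text
c [556.7 100.9] L 98.7 W 54.6 yaw [-5.3 -4.1 -7.2] bar [481.6 110.4] dist 75.7
c [ 591.9 -281.8] L 100.5 W 54.9 yaw [2.5 2.8 2.8] bar [ 514.7 -285.6] dist 77.3
[[ 694. -214.]
 [ 674. -370.]
 [ 479. -340.]
 [ 500. -187.]] [ 586.84451552 -277.59957043]
```

The two tins measure 100 x 55 mm, which matches the given sizes. Tin 1 is at (557,101) with yaw -6°, and tin 2, in the tray, is at (592,-282) with yaw +2.7°. The tray centre is (587,-278) with yaw about -8°. Next I move above tin 2.

Emit:
{"fn": "send_rows", "kwargs": {
  "grip": [1, 1, 1, 1, 1, 1, 1, 1],
  "xyz": [
    [0.153, -0.28, 0],
    [0.153, -0.28, 0],
    [0.153, -0.28, 0],
    [0.153, -0.28, 0],
    [0.153, -0.28, 0],
    [0.153, -0.28, 0],
    [0.153, -0.28, 0],
    [0.153, -0.28, 0]
  ],
  "yaw": [2, 4, 6, 8, 10, 12, 14, 16]
}}

```text
time_s: 0.77
ee_pos: [285.0, 276.6, 213.8]
ee_rot: [-179.9, -0.0, -177.2]
force: [-0.2, 0.2, -0.1]
gripper_width: 91.3
gripper_force: 0.0
```

Emit:
{"fn": "send_rows", "kwargs": {
  "grip": [1, 1, 1, 1, 1, 1, 1, 1],
  "xyz": [
    [0.153, -0.28, 0],
    [0.153, -0.28, 0],
    [0.153, -0.28, 0],
    [0.153, -0.28, 0],
    [0.153, -0.28, 0],
    [0.153, -0.28, 0],
    [0.153, -0.28, 0],
    [0.153, -0.28, 0]
  ],
  "yaw": [0, 0, 0, 0, 0, 0, 0, 0]
}}

```text
time_s: 1.43
ee_pos: [438.6, -3.5, 213.8]
ee_rot: [-180.0, 0.0, -177.4]
force: [0.5, 0.7, -0.3]
gripper_width: 91.1
gripper_force: 0.0
```

Emit:
{"fn": "send_rows", "kwargs": {
  "grip": [1, 1, 1, 1, 1, 1, 1, 1],
  "xyz": [
    [0.154, -0.282, 0],
    [0.154, -0.282, 0],
    [0.154, -0.282, 0],
    [0.154, -0.282, 0],
    [0.154, -0.282, 0],
    [0.154, -0.282, 0],
    [0.154, -0.282, 0],
    [0.154, -0.282, 0]
  ],
  "yaw": [0, 0, 0, 0, 0, 0, 0, 0]
}}

```text
time_s: 2.1
ee_pos: [592.4, -285.5, 212.9]
ee_rot: [-180.0, -0.0, -177.3]
force: [0.4, 0.0, -0.7]
gripper_width: 91.2
gripper_force: 0.0
```

Emit:
{"fn": "send_rows", "kwargs": {
  "grip": [1, 1, 1, 1, 1, 1, 1, 1],
  "xyz": [
    [0, 0, -0.04],
    [0, 0, -0.08],
    [0, 0, -0.12],
    [0, 0, -0.15],
    [0, 0, -0.175],
    [0, 0, -0.192],
    [0, 0, -0.202],
    [0, 0, -0.205]
  ],
  "yaw": [0, 0, 0, 0, 0, 0, 0, 0]
}}

```text
time_s: 2.77
ee_pos: [590.3, -281.6, 6.7]
ee_rot: [179.9, -0.2, -177.2]
force: [0.3, -0.3, 0.8]
gripper_width: 91.7
gripper_force: 0.0
```

Emit:
{"fn": "send_rows", "kwargs": {
  "grip": [0.5, 0.1, -0.2, -0.2, -0.2, -0.2, -0.2, -0.2],
  "xyz": [
    [0, 0, 0],
    [0, 0, 0],
    [0, 0, 0],
    [0, 0, 0],
    [0, 0, 0],
    [0, 0, 0],
    [0, 0, 0],
    [0, 0, 0]
  ],
  "yaw": [0, 0, 0, 0, 0, 0, 0, 0],
  "grip_force": 30
}}

```text
time_s: 3.43
ee_pos: [591.9, -281.0, 10.0]
ee_rot: [179.9, 0.1, -177.3]
force: [0.3, 5.4, 5.4]
gripper_width: 56.2
gripper_force: 30.0
```

Emit:
{"fn": "send_rows", "kwargs": {
  "grip": [-0.2, -0.2, -0.2, -0.2, -0.2, -0.2, -0.2, -0.2],
  "xyz": [
    [0, 0, 0.015],
    [0, 0, 0.04],
    [0, 0.005, 0.06],
    [0, 0.03, 0.07],
    [0.004, 0.065, 0.07],
    [0.008, 0.1, 0.07],
    [0.012, 0.135, 0.07],
    [0.016, 0.165, 0.07]
  ],
  "yaw": [0, 0, 0, 0, 0, 0, 0, 0]
}}

```text
time_s: 4.1
ee_pos: [605.9, -115.3, 77.3]
ee_rot: [180.0, -0.2, -177.2]
force: [0.3, -0.7, -6.7]
gripper_width: 56.0
gripper_force: 30.0
```

Emit:
{"fn": "send_rows", "kwargs": {
  "grip": [-0.2, -0.2, -0.2, -0.2, -0.2, -0.2, -0.2, -0.2],
  "xyz": [
    [0.002, 0.025, 0],
    [0.002, 0.037, -0.005],
    [0.002, 0.037, -0.02],
    [0.002, 0.037, -0.04],
    [0.002, 0.037, -0.055],
    [0.002, 0.037, -0.063],
    [0.002, 0.037, -0.068],
    [0.002, 0.037, -0.07]
  ],
  "yaw": [0, 0, 0, 0, 0, 0, 0, 0]
}}

```text
time_s: 4.77
ee_pos: [607.1, -80.5, 9.9]
ee_rot: [180.0, -0.3, -177.2]
force: [-10.5, 1.2, 17.9]
gripper_width: 55.9
gripper_force: 30.0
```

Emit:
{"fn": "send_rows", "kwargs": {
  "grip": [-0.2, 0.2, 0.5, 0.7, 0.7],
  "xyz": [
    [0, 0, 0],
    [0, 0, 0],
    [0, 0, 0],
    [0, 0, 0],
    [0, 0, 0]
  ],
  "yaw": [0, 0, 0, 0, 0]
}}

```text
time_s: 5.18
ee_pos: [611.1, -80.7, 10.1]
ee_rot: [-180.0, 0.2, -177.2]
force: [-0.7, -0.5, -0.6]
gripper_width: 73.2
gripper_force: 0.0
```

Emit:
{"fn": "send_rows", "kwargs": {
  "grip": [0.7, 0.7, 0.7, 0.7, 0.7, 0.7, 0.7, 0.7],
  "xyz": [
    [0, 0, 0.02],
    [0, 0, 0.05],
    [0, 0, 0.09],
    [0, 0, 0.13],
    [-0.04, 0, 0.16],
    [-0.08, 0, 0.17],
    [-0.12, 0, 0.17],
    [-0.15, 0, 0.17]
  ],
  "yaw": [0, 0, 0, 0, 0, 0, 0, 0]
}}

```text
time_s: 5.85
ee_pos: [458.5, -80.5, 180.7]
ee_rot: [-179.9, 0.2, -177.2]
force: [-0.6, -0.7, 0.3]
gripper_width: 77.5
gripper_force: 0.0
```

Emit:
{"fn": "send_rows", "kwargs": {
  "grip": [0.7, 0.7, 0.7, 0.7],
  "xyz": [
    [-0.04, 0, 0],
    [-0.06, 0, 0],
    [-0.06, 0, 0],
    [-0.06, 0, 0]
  ],
  "yaw": [0, 0, 0, 0]
}}

```text
time_s: 6.18
ee_pos: [399.9, -80.5, 180.0]
ee_rot: [-179.9, 0.2, -177.3]
force: [0.3, 0.7, 1.3]
gripper_width: 77.5
gripper_force: 0.0
```

Run:
```python
from h import *
d=snap("top","top1.png"); f=cv2.imread('pics/top1.png')
print(w2p(d,(610,-80,46)))
cv2.imwrite('pics/crop1.png',cv2.resize(f[200:330,160:320],None,fx=4.5,fy=4.5,interpolation=cv2.INTER_CUBIC))
```

```text
[278.62782111 240.58120844]
```

View pics/crop1.png

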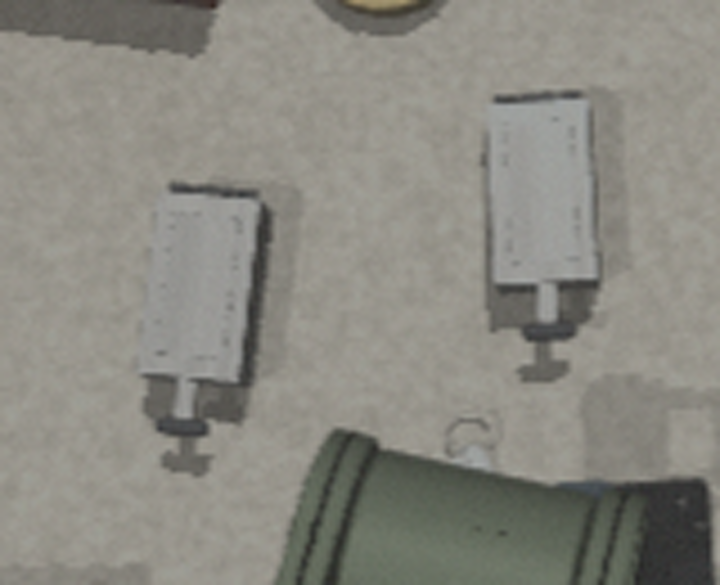

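The crop shows both tins shut on the worktop. Tin 2 is at crop px (543,190) with its bar at (549,330), and tin 1 is at (200,287) with its bar at (181,427).

Run:
```python
from h import *
d=dict(np.load('top.npz'))
A=lambda L:[(x/4.5+160-.4,y/4.5+200-.4) for x,y in L]
tin(d,A([(490,102),(587,100),(600,280),(494,282)]),A([(549,330)])[0])
tin(d,A([(155,195),(260,200),(242,382),(140,372)]),A([(181,427)])[0])
print(env.state()['ee_pos'])
# arc rel. to shut bar position, along tin x, z
for t in range(0,121,8):
    r=np.radians(t); print(t,round(-126*np.cos(r)+5*np.sin(r)+126,1),round(126*np.sin(r)+5*np.cos(r)-5,1))
```

```text
c [606.6 -83.8] L 98.9 W 55.1 yaw [2.4 0.4 2.1] bar [531.1 -86.6] dist 75.5
c [556.5 101.7] L 97.6 W 56.1 yaw [-4.4 -4.9 -7.3] bar [481.4 111.3] dist 75.7
[400.97837434 -80.60194214 179.91766096]
0 0.0 0.0
8 1.9 17.5
16 6.3 34.5
24 12.9 50.8
32 21.8 66.0
40 32.7 79.8
48 45.4 92.0
56 59.7 102.3
64 75.3 110.4
72 91.8 116.4
80 109.0 120.0
88 126.6 121.1
96 144.1 119.8
104 161.3 116.0
112 177.8 110.0
120 193.3 101.6
```

Emit:
{"fn": "send_rows", "kwargs": {
  "grip": [0.4, 0.4, 0.4, 0.4, 0.4, 0.4, 0.4, 0.4],
  "xyz": [
    [0.035, -0.003, 0],
    [0.07, -0.003, -0.02],
    [0.1, -0.003, -0.04],
    [0.125, -0.003, -0.065],
    [0.131, -0.003, -0.1],
    [0.131, -0.003, -0.13],
    [0.131, -0.003, -0.147],
    [0.131, -0.003, -0.152]
  ],
  "yaw": [0, 0, 0, 0, 0, 0, 0, 0]
}}

```text
time_s: 6.9
ee_pos: [530.2, -82.8, 23.0]
ee_rot: [179.9, -0.3, -177.2]
force: [-0.4, -0.6, 1.2]
gripper_width: 63.9
gripper_force: 0.0
```

Emit:
{"fn": "send_rows", "kwargs": {
  "grip": [0, -0.3, -0.6, -0.6, -0.6, -0.6, -0.6, -0.6],
  "xyz": [
    [0, 0, 0],
    [0, 0, 0],
    [0, 0, 0],
    [0, 0, 0],
    [0, 0, 0],
    [0, 0, 0],
    [0, 0, 0],
    [0, 0, 0]
  ],
  "yaw": [0, 0, 0, 0, 0, 0, 0, 0],
  "grip_force": 15
}}

```text
time_s: 7.57
ee_pos: [531.2, -83.5, 27.9]
ee_rot: [-180.0, 0.1, -177.2]
force: [-0.5, -0.7, 4.1]
gripper_width: 28.1
gripper_force: 15.0
```

Emit:
{"fn": "send_rows", "kwargs": {
  "grip": [-0.6, -0.6, -0.6, -0.6, -0.6, -0.6, -0.6, -0.6],
  "xyz": [
    [0.0007, 0, 0.0088],
    [0.0019, 0, 0.0175],
    [0.0038, 0, 0.0261],
    [0.0063, 0, 0.0345],
    [0.0093, 0, 0.0428],
    [0.0129, 0, 0.0508],
    [0.0171, 0.001, 0.0586],
    [0.0218, 0.001, 0.066]
  ],
  "yaw": [0, 0, 0, 0, 0, 0, 0, 0]
}}

```text
time_s: 8.23
ee_pos: [552.1, -82.4, 93.8]
ee_rot: [-180.0, -0.1, -177.2]
force: [-1.2, -1.0, -0.7]
gripper_width: 27.9
gripper_force: 15.0
```

Run:
```python
from h import *
d=snap("scene","sc1.png"); p=w2p(d,(600,-80,50)); print(p); f=cv2.imread('pics/sc1.png')
u,v=int(p[0]),int(p[1]); cv2.imwrite('pics/sc1c.png',cv2.resize(f[v-80:v+60,u-100:u+80],None,fx=4,fy=4))
```

```text
[299.57702088 220.92951393]
```

View pics/sc1c.png

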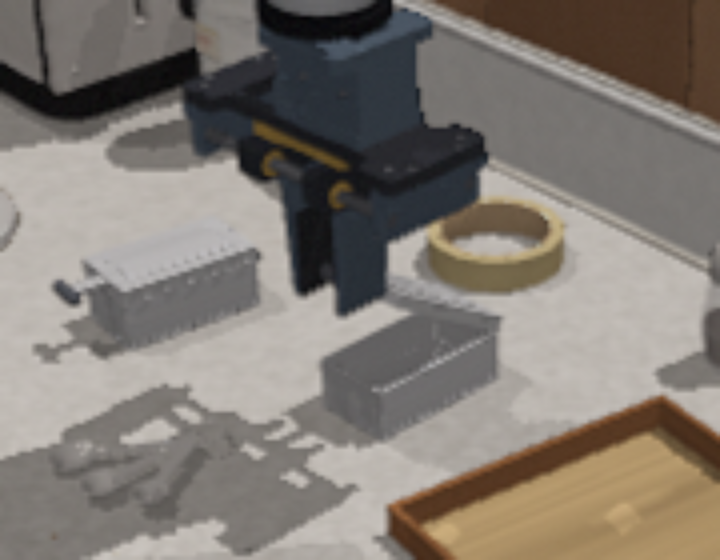

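The crop shows the lid lifting cleanly, with the bar between the fingers and the tin standing flat. I'll continue the arc.

Emit:
{"fn": "send_rows", "kwargs": {
  "grip": [-0.6, -0.6, -0.6, -0.6, -0.6, -0.6, -0.6, -0.6],
  "xyz": [
    [0.0052, 0, 0.0071],
    [0.0109, 0, 0.0138],
    [0.017, 0.001, 0.0201],
    [0.0236, 0.001, 0.026],
    [0.0306, 0.001, 0.0314],
    [0.0379, 0.001, 0.0363],
    [0.0455, 0.002, 0.0406],
    [0.0535, 0.002, 0.0444]
  ],
  "yaw": [0, 0, 0, 0, 0, 0, 0, 0]
}}

```text
time_s: 8.95
ee_pos: [607.1, -80.3, 138.2]
ee_rot: [-180.0, 0.1, -177.2]
force: [-1.7, -1.3, 3.2]
gripper_width: 27.8
gripper_force: 15.0
```

Emit:
{"fn": "send_rows", "kwargs": {
  "grip": [-0.6, -0.6, -0.6, -0.6, -0.6, -0.6, -0.6, -0.6],
  "xyz": [
    [0.0081, 0, 0.0033],
    [0.0165, 0.001, 0.006],
    [0.0251, 0.001, 0.0081],
    [0.0337, 0.001, 0.0096],
    [0.0425, 0.002, 0.0104],
    [0.0513, 0.002, 0.0107],
    [0.0601, 0.002, 0.0103],
    [0.0688, 0.003, 0.0094]
  ],
  "yaw": [0, 0, 0, 0, 0, 0, 0, 0]
}}

```text
time_s: 9.62
ee_pos: [676.0, -77.5, 146.8]
ee_rot: [-180.0, 0.1, -177.2]
force: [0.3, -2.2, 2.8]
gripper_width: 27.9
gripper_force: 15.0
```

Emit:
{"fn": "send_rows", "kwargs": {
  "grip": [-0.6, -0.6, -0.6, -0.6, -0.6, -0.6, -0.6],
  "xyz": [
    [0.0087, 0, -0.0016],
    [0.0172, 0.001, -0.0038],
    [0.0256, 0.001, -0.0065],
    [0.0337, 0.001, -0.0098],
    [0.0337, 0.001, -0.0098],
    [0.0337, 0.001, -0.0098],
    [0.0337, 0.001, -0.0098]
  ],
  "yaw": [0, 0, 0, 0, 0, 0, 0]
}}

```text
time_s: 10.2
ee_pos: [708.4, -76.3, 137.1]
ee_rot: [-180.0, 0.0, -177.2]
force: [1.9, -2.1, 5.3]
gripper_width: 28.0
gripper_force: 15.0
```

Emit:
{"fn": "send_rows", "kwargs": {
  "grip": [-0.2, 0.2, 0.4, 0.4],
  "xyz": [
    [0, 0, 0],
    [0, 0, 0],
    [0, 0, 0],
    [0, 0, 0]
  ],
  "yaw": [0, 0, 0, 0]
}}

```text
time_s: 10.53
ee_pos: [707.2, -75.7, 136.1]
ee_rot: [179.9, -0.2, -177.2]
force: [-0.1, -0.0, 0.2]
gripper_width: 51.8
gripper_force: 0.0
```

Emit:
{"fn": "send_rows", "kwargs": {
  "grip": [0.4, 0.4, 0.4, 0.4, 0.4, 0.4, 0.4, 0.4],
  "xyz": [
    [0, 0, 0.02],
    [0, 0, 0.05],
    [0, 0, 0.075],
    [-0.03, 0.02, 0.08],
    [-0.06, 0.045, 0.08],
    [-0.09, 0.07, 0.08],
    [-0.115, 0.1, 0.08],
    [-0.14, 0.13, 0.08]
  ],
  "yaw": [0, 0, 0, 0, 0, 0, 0, 0]
}}

```text
time_s: 11.2
ee_pos: [566.0, 54.7, 216.7]
ee_rot: [180.0, -0.1, -177.3]
force: [-0.1, 0.4, 0.2]
gripper_width: 63.8
gripper_force: 0.0
```

Run:
```python
from h import *
d=snap("scene","sc2.png"); p=w2p(d,(600,-80,50)); f=cv2.imread('pics/sc2.png')
u,v=int(p[0]),int(p[1]); cv2.imwrite('pics/sc2c.png',cv2.resize(f[v-90:v+60,u-100:u+100],None,fx=4,fy=4))
for t in (90,112,126):
    r=np.radians(t); x=610+50-126*np.cos(r)+5*np.sin(r); z=36+126*np.sin(r)+5*np.cos(r); print(t,(w2p(d,(x,-81,z))-[u-100,v-90])*4)
```

```text
90 [479.13710355 167.86022864]
112 [534.98559733 160.81155122]
126 [564.9683466 170.9974525]
```

View pics/sc2c.png

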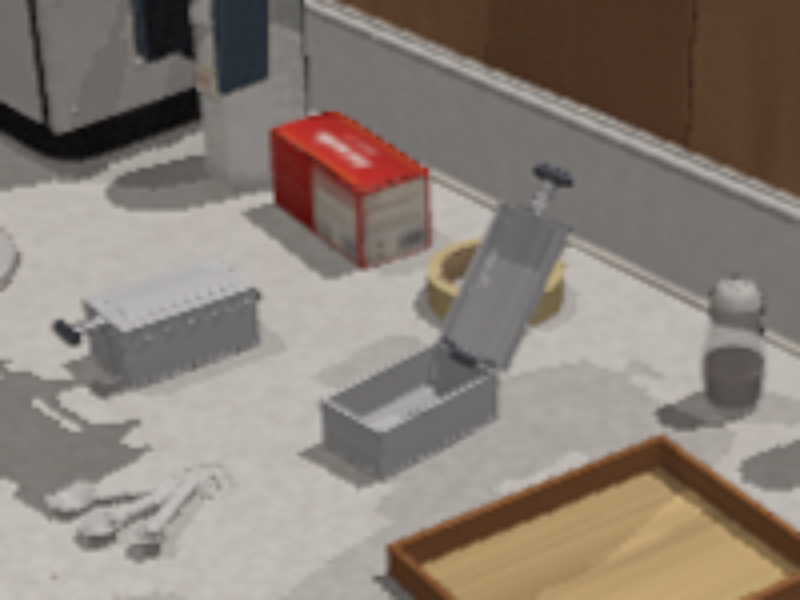

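Emit:
{"fn": "send_rows", "kwargs": {
  "grip": [0.4, 0.4, 0.4, 0.4, 0.4, 0.4, 0.4, 0.4],
  "xyz": [
    [-0.03, 0.02, 0],
    [-0.06, 0.04, -0.02],
    [-0.0845, 0.0555, -0.05],
    [-0.0845, 0.0555, -0.09],
    [-0.0845, 0.0555, -0.13],
    [-0.0845, 0.0555, -0.16],
    [-0.0845, 0.0555, -0.18],
    [-0.0845, 0.0555, -0.1885]
  ],
  "yaw": [-4, -8, -8, -8, -8, -8, -8, -8]
}}

```text
time_s: 11.92
ee_pos: [481.2, 108.9, 25.5]
ee_rot: [-179.9, -0.4, 174.8]
force: [-0.9, -0.1, -0.5]
gripper_width: 64.0
gripper_force: 0.0
```

Emit:
{"fn": "send_rows", "kwargs": {
  "grip": [0, -0.3, -0.6, -0.6, -0.6, -0.6, -0.6, -0.6],
  "xyz": [
    [0, 0, 0],
    [0, 0, 0],
    [0, 0, 0],
    [0, 0, 0],
    [0, 0, 0],
    [0, 0, 0],
    [0, 0, 0],
    [0, 0, 0]
  ],
  "yaw": [0, 0, 0, 0, 0, 0, 0, 0],
  "grip_force": 15
}}

```text
time_s: 12.58
ee_pos: [484.6, 109.7, 29.4]
ee_rot: [179.9, 0.1, 174.8]
force: [-0.7, 2.7, 5.9]
gripper_width: 28.1
gripper_force: 15.0
```

Run:
```python
from h import *
d=eyes.grab_frame("top"); f=d["frame"][:,:,::-1]; cv2.imwrite('pics/t2.png',f)
d=dict(np.load('scene.npz'));p=w2p(d,(600,-80,50));u,v=int(p[0]),int(p[1])
for q in((660,-81,36),(660,-53,36),(660,-109,36),(560,-109,36),(560,-109,0)): print((w2p(d,q)-[u-100,v-90])*4)
```

```text
[475.56062687 349.27250507]
[446.23334097 333.05031429]
[505.6638897  365.92392225]
[384.04983127 425.72561487]
[386.11299196 475.25067844]
```

Emit:
{"fn": "send_rows", "kwargs": {
  "grip": [-0.6, -0.6, -0.6, -0.6, -0.6, -0.6, -0.6, -0.6],
  "xyz": [
    [0.0007, 0, 0.0088],
    [0.0019, 0, 0.0175],
    [0.0038, 0, 0.0261],
    [0.0063, -0.001, 0.0345],
    [0.0093, -0.001, 0.0428],
    [0.0129, -0.001, 0.0508],
    [0.0171, -0.002, 0.0586],
    [0.0218, -0.002, 0.066]
  ],
  "yaw": [0, 0, 0, 0, 0, 0, 0, 0]
}}

```text
time_s: 13.3
ee_pos: [505.2, 107.0, 95.2]
ee_rot: [-180.0, -0.1, 174.8]
force: [-1.9, -0.5, -0.6]
gripper_width: 28.0
gripper_force: 15.0
```

Emit:
{"fn": "send_rows", "kwargs": {
  "grip": [-0.6, -0.6, -0.6, -0.6, -0.6, -0.6, -0.6, -0.6],
  "xyz": [
    [0.0052, 0, 0.0071],
    [0.0109, -0.001, 0.0138],
    [0.017, -0.002, 0.0201],
    [0.0236, -0.002, 0.026],
    [0.0306, -0.003, 0.0314],
    [0.0379, -0.003, 0.0363],
    [0.0455, -0.004, 0.0406],
    [0.0535, -0.005, 0.0444]
  ],
  "yaw": [0, 0, 0, 0, 0, 0, 0, 0]
}}

```text
time_s: 13.97
ee_pos: [560.4, 102.6, 139.8]
ee_rot: [179.9, 0.1, 174.8]
force: [-2.9, 2.8, 4.7]
gripper_width: 28.0
gripper_force: 15.0
```

Emit:
{"fn": "send_rows", "kwargs": {
  "grip": [-0.6, -0.6, -0.6, -0.6, -0.6, -0.6, -0.6, -0.6],
  "xyz": [
    [0.0081, -0.001, 0.0033],
    [0.0165, -0.002, 0.006],
    [0.0251, -0.002, 0.0081],
    [0.0337, -0.003, 0.0096],
    [0.0425, -0.004, 0.0104],
    [0.0513, -0.005, 0.0107],
    [0.0601, -0.006, 0.0103],
    [0.0688, -0.007, 0.0094]
  ],
  "yaw": [0, 0, 0, 0, 0, 0, 0, 0]
}}

```text
time_s: 14.63
ee_pos: [630.2, 95.3, 148.9]
ee_rot: [180.0, 0.2, 174.8]
force: [-0.9, 2.4, 3.8]
gripper_width: 28.0
gripper_force: 15.0
```

Emit:
{"fn": "send_rows", "kwargs": {
  "grip": [-0.6, -0.6, -0.6, -0.6],
  "xyz": [
    [0.0087, -0.001, -0.0016],
    [0.0172, -0.002, -0.0038],
    [0.0172, -0.002, -0.0038],
    [0.0172, -0.002, -0.0038]
  ],
  "yaw": [0, 0, 0, 0]
}}

```text
time_s: 14.97
ee_pos: [648.0, 93.2, 144.8]
ee_rot: [180.0, 0.3, 174.8]
force: [1.8, 0.7, 5.1]
gripper_width: 28.0
gripper_force: 15.0
```

Emit:
{"fn": "send_rows", "kwargs": {
  "grip": [-0.2, 0.2, 0.4, 0.4],
  "xyz": [
    [0, 0, 0],
    [0, 0, 0],
    [0, 0, 0],
    [0, 0, 0]
  ],
  "yaw": [0, 0, 0, 0]
}}

```text
time_s: 15.3
ee_pos: [644.5, 92.7, 143.5]
ee_rot: [-179.9, -0.1, 174.8]
force: [-0.3, 0.2, -0.1]
gripper_width: 51.8
gripper_force: 0.0
```

Emit:
{"fn": "send_rows", "kwargs": {
  "grip": [0.4, 0.4, 0.4, 0.4, 0.4, 0.4, 0.4, 0.4],
  "xyz": [
    [0, 0, 0.02],
    [0, 0, 0.05],
    [0, 0, 0.08],
    [-0.03, 0, 0.1],
    [-0.06, 0, 0.1],
    [-0.1, 0, 0.1],
    [-0.14, 0, 0.1],
    [-0.18, 0, 0.1]
  ],
  "yaw": [0, 0, 0, 0, 0, 0, 0, 0]
}}

```text
time_s: 15.97
ee_pos: [462.8, 92.7, 243.8]
ee_rot: [-179.9, -0.1, 174.8]
force: [-0.2, -0.7, 0.8]
gripper_width: 63.4
gripper_force: 0.0
```

Run:
```python
from h import *
d=snap("scene","sc3.png"); p=w2p(d,(600,-80,50)); f=cv2.imread('pics/sc3.png')
u,v=int(p[0]),int(p[1]); cv2.imwrite('pics/sc3c.png',cv2.resize(f[v-90:v+60,u-100:u+100],None,fx=4,fy=4))
for t in (90,104,112,126):
    r=np.radians(t); x=557+(50-126*np.cos(r)+5*np.sin(r)); z=36+126*np.sin(r)+5*np.cos(r); print(t,(w2p(d,(x,101-.093*(x-557),z))-[u-100,v-90])*4)
for q in((607,125,36),(607,69,36)): print((w2p(d,q)-[u-100,v-90])*4)
```

```text
90 [232.83571939 105.36333095]
104 [273.3431864  100.16327745]
112 [295.23702828 102.15069422]
126 [329.80268978 113.84391112]
[214.66244371 264.22688715]
[264.87352839 293.47803179]
```

View pics/sc3c.png

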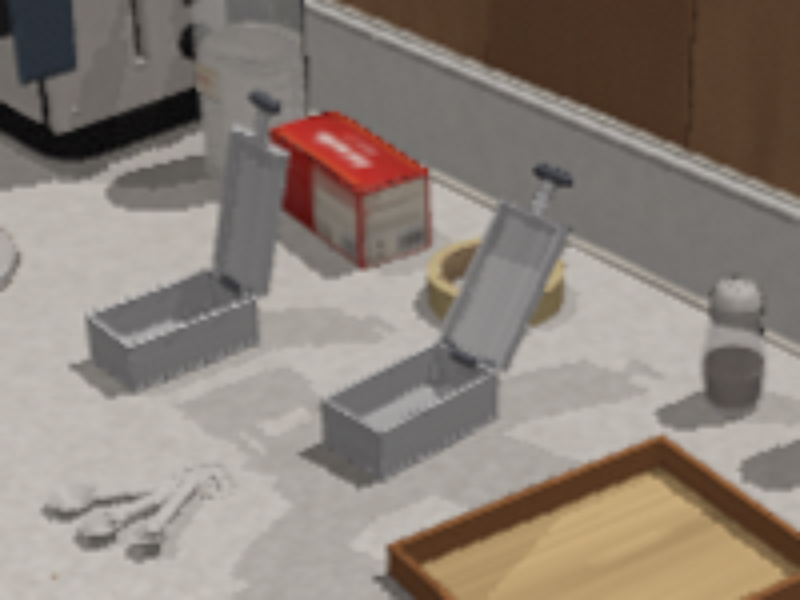

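The crop shows the tin 1 bar at (264,102), which is about 104°, where I left it, so tin 1 is stiff. The tin 2 bar is at (553,176), which is past the 112° I left it at and near the stop, so tin 2 is free. I'll shut tin 1.

Emit:
{"fn": "send_rows", "kwargs": {
  "grip": [0.4, 0.4, 0.4, 0.4, 0.4, 0.4, 0.4, 0.4],
  "xyz": [
    [0.04, 0, 0],
    [0.08, 0, 0],
    [0.12, 0, 0],
    [0.155, 0, 0],
    [0.18, 0, -0.02],
    [0.18, 0, -0.055],
    [0.18, 0, -0.085],
    [0.18, 0, -0.1]
  ],
  "yaw": [0, 0, 0, 0, 0, 0, 0, 0]
}}

```text
time_s: 16.68
ee_pos: [643.0, 92.4, 139.2]
ee_rot: [-179.9, -0.5, 174.8]
force: [-0.8, -0.3, -0.5]
gripper_width: 63.9
gripper_force: 0.0
```

Emit:
{"fn": "send_rows", "kwargs": {
  "grip": [0, -0.3, -0.6, -0.6, -0.6, -0.6, -0.6, -0.6],
  "xyz": [
    [0, 0, 0],
    [0, 0, 0],
    [0, 0, 0],
    [0, 0, 0],
    [0, 0, 0],
    [0, 0, 0],
    [0, 0, 0],
    [0, 0, 0]
  ],
  "yaw": [0, 0, 0, 0, 0, 0, 0, 0],
  "grip_force": 15
}}

```text
time_s: 17.35
ee_pos: [646.3, 93.8, 146.2]
ee_rot: [179.9, 0.2, 174.8]
force: [0.7, 2.6, 6.0]
gripper_width: 28.1
gripper_force: 15.0
```

Emit:
{"fn": "send_rows", "kwargs": {
  "grip": [-0.6, -0.6, -0.6, -0.6, -0.6, -0.6, -0.6, -0.6],
  "xyz": [
    [-0.0085, 0.001, 0.0022],
    [-0.0172, 0.002, 0.0038],
    [-0.0259, 0.002, 0.0047],
    [-0.0347, 0.003, 0.0051],
    [-0.0435, 0.004, 0.0048],
    [-0.0523, 0.005, 0.004],
    [-0.0609, 0.006, 0.0025],
    [-0.0695, 0.006, 0.0004]
  ],
  "yaw": [0, 0, 0, 0, 0, 0, 0, 0]
}}

```text
time_s: 18.02
ee_pos: [574.5, 99.6, 144.8]
ee_rot: [180.0, -0.0, 174.8]
force: [-1.0, 1.8, 3.4]
gripper_width: 28.2
gripper_force: 15.0
```

Emit:
{"fn": "send_rows", "kwargs": {
  "grip": [-0.6, -0.6, -0.6, -0.6, -0.6, -0.6, -0.6, -0.6],
  "xyz": [
    [-0.0084, 0.001, -0.0027],
    [-0.0165, 0.002, -0.006],
    [-0.0245, 0.002, -0.0098],
    [-0.0321, 0.003, -0.0141],
    [-0.0394, 0.004, -0.019],
    [-0.0464, 0.004, -0.0244],
    [-0.053, 0.005, -0.0303],
    [-0.0591, 0.006, -0.0366]
  ],
  "yaw": [0, 0, 0, 0, 0, 0, 0, 0]
}}

```text
time_s: 18.68
ee_pos: [516.0, 105.2, 107.6]
ee_rot: [-180.0, 0.0, 174.8]
force: [2.8, 1.1, -0.3]
gripper_width: 28.3
gripper_force: 15.0
```

Emit:
{"fn": "send_rows", "kwargs": {
  "grip": [-0.6, -0.6, -0.6, -0.6, -0.6, -0.6, -0.6, -0.6],
  "xyz": [
    [-0.0057, 0, -0.0067],
    [-0.0109, 0.001, -0.0138],
    [-0.0156, 0.001, -0.0212],
    [-0.0198, 0.002, -0.029],
    [-0.0234, 0.002, -0.037],
    [-0.0264, 0.002, -0.0453],
    [-0.0289, 0.003, -0.0537],
    [-0.0308, 0.003, -0.0623]
  ],
  "yaw": [0, 0, 0, 0, 0, 0, 0, 0]
}}

```text
time_s: 19.35
ee_pos: [485.0, 108.2, 45.0]
ee_rot: [-180.0, -0.1, 174.8]
force: [-0.8, -1.8, 0.4]
gripper_width: 28.1
gripper_force: 15.0
```

Emit:
{"fn": "send_rows", "kwargs": {
  "grip": [-0.6, -0.6, -0.6, -0.6, -0.6],
  "xyz": [
    [-0.0012, 0, -0.0087],
    [-0.0019, 0, -0.0155],
    [-0.0019, 0, -0.0185],
    [-0.0019, 0, -0.0185],
    [-0.0019, 0, -0.0185]
  ],
  "yaw": [0, 0, 0, 0, 0]
}}

```text
time_s: 19.77
ee_pos: [483.4, 108.2, 27.3]
ee_rot: [-180.0, -0.1, 174.8]
force: [-1.5, -2.1, 2.6]
gripper_width: 28.0
gripper_force: 15.0
```

Emit:
{"fn": "send_rows", "kwargs": {
  "grip": [-0.2, 0.2, 0.4, 0.7, 1, 1, 1, 1],
  "xyz": [
    [0, 0, 0],
    [0, 0, 0],
    [0, 0, 0],
    [0, 0, 0.01],
    [0, 0, 0.04],
    [0, 0, 0.08],
    [0.02, -0.002, 0.1],
    [0.055, -0.005, 0.1]
  ],
  "yaw": [0, 0, 0, 0, 0, 0, 0, 0]
}}

```text
time_s: 20.43
ee_pos: [539.9, 104.1, 133.8]
ee_rot: [179.8, 0.5, 174.8]
force: [0.7, 0.7, 0.5]
gripper_width: 78.4
gripper_force: 0.0
```

Emit:
{"fn": "send_rows", "kwargs": {
  "grip": [1, 1, 1, 1, 1, 1, 1, 1],
  "xyz": [
    [0.0185, -0.002, 0],
    [0.0185, -0.002, -0.03],
    [0.0185, -0.002, -0.06],
    [0.0185, -0.002, -0.085],
    [0.0185, -0.002, -0.105],
    [0.0185, -0.002, -0.115],
    [0.0185, -0.002, -0.118],
    [0.0185, -0.002, -0.118]
  ],
  "yaw": [0, 0, 0, 0, 0, 0, 0, 0]
}}

```text
time_s: 21.1
ee_pos: [557.5, 101.4, 9.6]
ee_rot: [180.0, -0.0, 174.8]
force: [-0.3, -0.3, 0.2]
gripper_width: 91.1
gripper_force: 0.0
```

Emit:
{"fn": "send_rows", "kwargs": {
  "grip": [0.5, 0.1, -0.2, -0.2, -0.2, -0.2, -0.2, -0.2],
  "xyz": [
    [0, 0, 0],
    [0, 0, 0],
    [0, 0, 0],
    [0, 0, 0],
    [0, 0, 0],
    [0, 0, 0],
    [0, 0, 0],
    [0, 0, 0]
  ],
  "yaw": [0, 0, 0, 0, 0, 0, 0, 0],
  "grip_force": 30
}}

```text
time_s: 21.77
ee_pos: [558.3, 102.0, 10.2]
ee_rot: [179.9, 0.1, 174.7]
force: [0.8, 4.0, 4.5]
gripper_width: 55.9
gripper_force: 29.9
```

Emit:
{"fn": "send_rows", "kwargs": {
  "grip": [-0.2, -0.2, -0.2, -0.2, -0.2, -0.2, -0.2, -0.2],
  "xyz": [
    [0, 0, 0.02],
    [0, 0, 0.05],
    [-0.025, 0, 0.075],
    [-0.06, -0.01, 0.08],
    [-0.095, -0.02, 0.08],
    [-0.125, -0.045, 0.08],
    [-0.13, -0.083, 0.08],
    [-0.13, -0.121, 0.08]
  ],
  "yaw": [0, 0, 0, 0, 0, 0, 0, 0]
}}

```text
time_s: 22.43
ee_pos: [421.3, -20.3, 87.8]
ee_rot: [-179.9, -0.5, 175.0]
force: [2.4, -0.6, -7.2]
gripper_width: 55.8
gripper_force: 30.0
```

Emit:
{"fn": "send_rows", "kwargs": {
  "grip": [-0.2, -0.2, -0.2, -0.2, -0.2, -0.2, -0.2, -0.2],
  "xyz": [
    [0, -0.038, 0],
    [0, -0.076, 0],
    [0, -0.114, 0],
    [0, -0.15, 0],
    [0.02, -0.18, 0],
    [0.05, -0.205, 0],
    [0.085, -0.225, 0],
    [0.12, -0.245, 0]
  ],
  "yaw": [0, 0, 0, 0, 0, 0, 0, 0]
}}

```text
time_s: 23.1
ee_pos: [545.7, -266.1, 87.2]
ee_rot: [179.9, -0.3, 174.7]
force: [1.6, -0.3, -6.7]
gripper_width: 55.8
gripper_force: 30.0
```

Emit:
{"fn": "send_rows", "kwargs": {
  "grip": [-0.2, -0.2, -0.2, -0.2, -0.2, -0.2, -0.2],
  "xyz": [
    [0.025, -0.01, 0],
    [0.042, -0.015, 0],
    [0.042, -0.015, 0],
    [0.042, -0.015, -0.02],
    [0.042, -0.015, -0.045],
    [0.042, -0.015, -0.06],
    [0.042, -0.015, -0.068]
  ],
  "yaw": [0, 0, 0, 0, 0, 0, 0]
}}

```text
time_s: 23.68
ee_pos: [584.9, -278.1, 16.7]
ee_rot: [179.8, -0.6, 174.8]
force: [-0.7, 0.6, -7.8]
gripper_width: 55.8
gripper_force: 30.0
```

Emit:
{"fn": "send_rows", "kwargs": {
  "grip": [-0.2, -0.2, -0.2, -0.2, 0.1, 0.4, 0.7, 0.7],
  "xyz": [
    [0, 0, -0.005],
    [0, 0, -0.009],
    [0, 0, -0.011],
    [0, 0, -0.011],
    [0, 0, -0.011],
    [0, 0, -0.011],
    [0, 0, -0.011],
    [0, 0, -0.011]
  ],
  "yaw": [0, 0, 0, 0, 0, 0, 0, 0]
}}

```text
time_s: 24.35
ee_pos: [590.7, -280.4, 12.3]
ee_rot: [-179.9, 0.2, 174.8]
force: [-0.2, 0.2, 0.6]
gripper_width: 73.2
gripper_force: 0.0
```

Emit:
{"fn": "send_rows", "kwargs": {
  "grip": [0.7, 0.7, 0.7, 0.7, 0.7, 0.7, 0.7, 0.7],
  "xyz": [
    [0, 0, 0.015],
    [0, 0, 0.05],
    [0, 0, 0.09],
    [0, 0, 0.13],
    [-0.03, 0, 0.16],
    [-0.07, 0, 0.17],
    [-0.11, 0, 0.17],
    [-0.15, 0, 0.17]
  ],
  "yaw": [0, 0, 0, 0, 0, 0, 0, 0]
}}

```text
time_s: 25.02
ee_pos: [438.7, -280.1, 182.7]
ee_rot: [-179.9, 0.3, 174.8]
force: [-0.8, -1.5, 0.2]
gripper_width: 77.5
gripper_force: 0.0
```

Emit:
{"fn": "send_rows", "kwargs": {
  "grip": [0.7, 0.7, 0.7, 0.7, 0.7, 0.7, 0.7, 0.7],
  "xyz": [
    [-0.03, 0.025, 0.02],
    [-0.05, 0.05, 0.02],
    [-0.05, 0.09, 0.02],
    [-0.05, 0.13, 0.02],
    [-0.05, 0.17, 0.02],
    [-0.05, 0.21, 0.02],
    [-0.05, 0.25, 0.02],
    [-0.05, 0.28, 0.02]
  ],
  "yaw": [0, 0, 0, 0, 0, 0, 0, 0]
}}

```text
time_s: 25.68
ee_pos: [389.2, 2.7, 201.7]
ee_rot: [179.9, 0.2, 174.8]
force: [0.8, -0.1, 0.0]
gripper_width: 77.8
gripper_force: 0.0
```

Run:
```python
from h import *
d=snap("scene","sc4.png"); f=cv2.imread('pics/sc4.png'); t=snap("top","top4.png"); g=cv2.imread('pics/top4.png')
a=cv2.resize(f[130:330,190:440],None,fx=1.9,fy=3*.75); a=cv2.resize(f[130:330,190:440],(500,400)); b=cv2.resize(g[200:300,250:325+75],(300,200)); b=cv2.copyMakeBorder(b,0,200,0,0,0)
cv2.imwrite('pics/f4.png',np.hstack([a,b]))
```

```text
(no output)
```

View pics/f4.png

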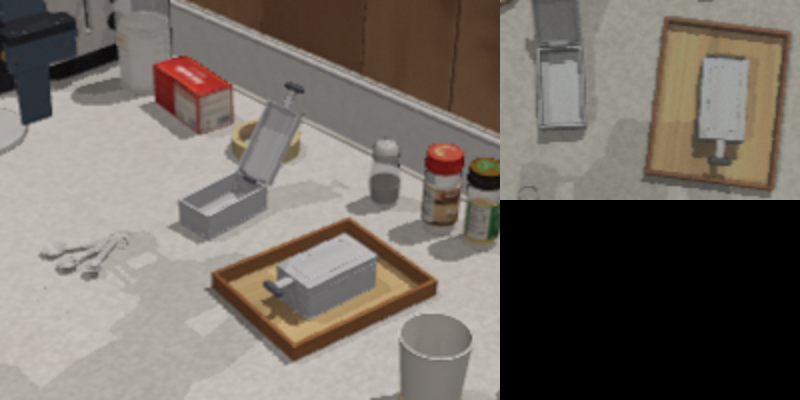

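The view shows the stiff tin shut and upright near the centre of the tray, at (325,270) px. The free tin stands open on the worktop at (235,180), and the bystanders haven't moved.

```bash
python3 -c "
from workcell import env
print(env.job_done())"
```

```text
the job is handed in; nothing more can be done
None
```

I handed the job in at about 26 s: the stiff tin (the one that started on the worktop) is shut and upright in the tray, and the free one stands upright on the worktop with its lid open; no verdict came back.

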